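# Put the press tooling back in its tray

## Robot

A 6-joint arm with a two-finger parallel gripper is mounted at the origin on the work surface. World frame = base frame: x ahead of the robot, y to its left, z up, the work surface at z = 0. Lengths are in m, angles in rad, forces in N, time in s.
With the tool pointing down it reaches from about 0.3 to 0.95 m from the base axis. Payload 3.1 kg.
Tool frame: the origin (TCP) lies at the very end of the fingers, on their centre line; the grasp point (between the pads) lies 19 mm behind it; z points along the fingers, y is the direction in which the jaws open and shut (so a half turn about z gives the same grasp; the last joint's range is limited). The gripper opens to 85 mm and grips with 20 to 120 N. Pads are 22 mm wide; open, the fingers measure 114 mm over their backs; the gripper's body (76 mm by 85 mm) begins 54 mm behind the grasp point. The pads swing forward as they close: fully open they stand 13 mm farther back than shut.
Start: joints at [-0.07, 0.308, 1.634, -0, 1.2, -0.07], TCP at [0.625, -0, 0.231] pointing down, gripper open.
Joint ranges: [-3.06, 3.06], [-0.79, 1.96], [0.05, 2.63], [-1.19, 4.34], [0.05, 2.64], [-2.94, 2.94]. Speed limits (rad/s): [2.79, 2.79, 3.14, 3.14, 3.14, 3.14].

## Interface

Orientations are given as [roll, pitch, yaw] about the fixed x, y, z axes, in that order (R = Rz(yaw) Ry(pitch) Rx(roll)).
In Python, from rig import bot gives the robot as it stands.
- The arm moves only by the tool arm_command, never from a script. Its argument "steps" is text: rows parted by semicolons, each of 4 numbers parted by spaces: the shift along the tool's x, y, z in cm, then the turn about the tool's z in degrees. A call has 1 to 10 rows; each row shifts and turns the commanded pose from where the row before left it, along the tool's axes as they then stand; what a row does not reach is not made up. A row lasts 1/10 s, in which the tool goes at most 50 mm and 8.59 degrees, less where a joint would pass 70% of its speed; a pose out of reach is approached as far as the arm can. A call is refused whole if a number of a shift passes 5 or a number of a turn 8.59, either way. A call with a gripper value outside its range is refused whole. "gripper" is the finger opening in cm, from 0 to 8.54, set as the call begins (left out, the last holds). The fingers move at their own pace and stop on an object; "squeeze" is the grip in N (left out, the last holds). Time passes only in rows, so rows that do not move let the fingers close. It gives the time, the measured TCP pose, the force and the opening at its end, in the units of the state.
- bot.read_state(): the state, without advancing time (a new reading comes with each control period).
- bot.capture(name): name is "scene" or "side" or "wrist"; returns the picture (400x640x3 uint8, red, green, blue); there is no depth.
- bot.camera_info(name): a dict with "fx", "fy", "cx", "cy" (pixels), "k1" (the pictures are not rectified: a ray, as slopes to the right and down, at radius r is drawn at 1 + k1 r^2 times it, then the intrinsics apply), "position" and "rotation" of the camera in the world. Camera axes: x right, y up, looking along -z (the intrinsics and any distortion apply to the point x, -y, -z); pixel columns grow to the right and rows downward; lengths in m; the calibration is good to about 2 mm. A picture is of the moment at which its call begins: read the wrist's pose just before it. camera_info takes no time and is no camera call; for the wrist camera it gives the pose at the moment of the call.
- bot.job_done(): hands the job in, once; it reports no verdict.
Trained networks look in the newest picture that a camera, given by its name, has taken for a name from the list of things; names that differ only in an ending like _2 or _b are one class to them, and where a whole thing is asked for, a point or a joint stands for the part that bears it (a point fixed in the world has none). Each returns a list of dicts, best first, with "p" (0 to 1); they miss things now and then, are a little off and sometimes report something else, mostly with a low value. They report only what shows in the picture. A call takes as long as a camera call. They do not tell look-alikes from the thing itself.
- bot.cut_out(thing, camera): "pixels" (400x640 bool, what is visible of it) and "location" ([column, row] in pixels, amid what is visible of it).
The state is a dict: "time": time; "joints": joint angles; "dq": joint speeds; "effort": joint torques, N m; "position": TCP position; "tcp_rot": TCP orientation; "force": force on the tool from outside, world axes, zero at the start; "ft_torque": the same for the moment, N m; "width": finger opening in m.
Only numpy, scipy, OpenCV 4.12 (cv2) and the standard library are available. Lean on these libraries where they do the work, as an engineer would, in place of code of your own. Each camera call takes 0.05 s, during which the arm holds its last target. There are 200 camera calls.

## Task

Put the press tooling away in the teal tray, each tool in the holder made for it: the plain tube (receiver cup) upright in the round recess, the plain thick ring over the spindle, the octagonal drift lying in its cradle and the vee block groove-up in the rectangular recess, all fully seated. Other things lie about among them: leave the ball bearing and the flanged bush, which look alike but are parts for the next job, where they are.

Things in the scene. Friction and masses are not known exactly. Their poses are not given: they have to be found in the camera images.
- cup: Receiver cup, press tooling: plain straight steel tube standing on end, outside 52 mm, bore 40 mm, 65 mm tall, no flange, about 0.4 kg. Origin: centre of its underside, z up along the tube.
- ring: Support ring, press tooling: plain thick one-piece steel ring lying flat, outside 60 mm, bore 34 mm, 25 mm thick, about 0.36 kg. Origin: centre of its underside, z up.
- drift: Drift, press tooling: short bar of octagonal steel lying down, 25 mm across flats, octagonal part 70 mm long with a tapered round nose of another 16 mm on its +x end, about 0.32 kg. Origin: on the bar's axis at the middle of the octagonal part, 12.5 mm above what it lies on; x along the bar towards the nose.
- vee_block: Vee block, press tooling: steel block 55 mm long (x), 40 mm wide (y), 48 mm tall, with a V groove (26 mm wide, about 14 mm deep) along x in its top; about 0.62 kg. Sides and ends are flat and upright. Origin: centre of its underside, z up.
- bearing: Work part, not tooling: ball bearing lying flat, steel outer and inner races with a dark sunken shield between them, outside 62 mm, bore 30 mm, 16 mm thick, loose. Origin: centre of its underside. Stays where it is.
- bush: Work part, not tooling: steel flanged bush standing on its flange; flange 62 mm across and 7 mm thick, tube above it outside 50 mm, bore 38 mm, 45 mm tall overall, loose. Origin: centre of its underside. Stays where it is.
- cup_holder: Holder for the receiver cup: flat top 25 mm above its underside with one round recess in the middle, 68 mm wide and 12 mm deep, so the cup's underside ends 13 mm above the holder's underside. Grey plastic, 102 mm square, fixed; one of four that fill a low teal tray (222 mm square, rim 30 mm high). Origin: centre of its underside, 4 mm above the bench; z up.
- ring_holder: Holder for the support ring: flat top 25 mm above its underside with an upright steel spindle in the middle, 16 mm thick with a tapered tip, rising 42 mm above the flat top; the ring drops over it and lies on the flat top. Grey plastic, 102 mm square, fixed; one of four that fill a low teal tray (222 mm square, rim 30 mm high). Origin: centre of its underside, 4 mm above the bench; z up.
- drift_holder: Cradle: 12 mm base; two ribs across it (12 mm thick, at x = +-26 mm, tops 25 mm above underside) carry the bar along x, nose either way, between posts 42 mm apart (y gap), 14 mm above the ribs. 40 mm gap between ribs for fingers. Seated, bar axis 37.5 mm above underside. Grey plastic, 102 mm square, fixed in the tray. Origin: centre of its underside, 4 mm above the bench; z up.
- block_holder: Holder for the vee block: flat top 25 mm above its underside, with a central rectangular recess 71 mm along x, 56 mm along y, 8 mm deep (floor 17 mm above its underside); the block lies in it lengthways, either way round. Grey plastic, 102 mm square, fixed; one of four that fill a low teal tray (222 mm square, rim 30 mm high). Origin: centre of its underside, 4 mm above the bench; z up.
There are look-alikes about, which are no part of the job. Leave any purple, red or yellow look-alike of the vee_block alone.

How it is judged:
By the outcome, as a careful person would: the job done as asked, in the order asked, and still so for the second after the job is handed in, with the robot touching nothing.
It also fails if it takes over 106 s, if anything falls off the work surface, if the arm or the gripper's body presses on something with over 40 N, if the wrist force passes 120 N, or if a joint passes its speed limit or range.

## Working session

There is one attempt and no reset: what is moved stays moved. The work goes in short steps, Python scripts to look and compute and a tool call to move; the robot and the scene stay as the last step left them, time stands still between calls to the robot, and variables do not carry over. Pictures are saved under pics/ and viewed, about 12 in all and at most 16, crops included, and the job is handed in when it is done.

Besides the shell and the picture viewer there is one more tool, called after "Call:" by a JSON object that holds its "fn" and its "kwargs". arm_command: Moves the arm, as the interface text tells. Its arguments: {"type":"object","properties":{"steps":{"type":"string"},"gripper":{"type":"number"},"squeeze":{"type":"number"}},"required":["steps"]}

```bash
ls; mkdir -p pics
python3 - <<'E'
from rig import bot
import cv2,numpy as np
print(bot.read_state())
for n in("scene","side","wrist"):
    print(n,bot.camera_info(n))
    cv2.imwrite(f"pics/{n}0.png",bot.capture(n)[:,:,::-1])
E
```

```text
pics
{'time': 0.0, 'joints': array([-6.97103853e-02,  3.08998334e-01,  1.63518336e+00,  3.52379654e-06,
        1.19967082e+00, -6.97253635e-02]), 'dq': array([ 0.00166994,  0.00140761, -0.00171435, -0.00075029, -0.00016457,
       -0.00153829]), 'effort': array([ 1.43707580e-04, -4.15252447e+01, -2.76667070e+01, -1.74997494e-04,
        1.01000658e-02, -1.14578896e-05]), 'position': array([6.24190631e-01, 2.37635562e-05, 2.30052730e-01]), 'tcp_rot': array([-3.13933851e+00, -1.60715014e-04,  1.57080984e+00]), 'force': array([-1.13378676,  0.81436908, -0.42760367]), 'ft_torque': array([ 0.00676925, -0.05338833,  0.02490972]), 'width': 0.08540919923002621}
scene {'fx': 369.7637854670243, 'fy': 369.7637854670243, 'cx': 316.19953088911376, 'cy': 197.46795086832495, 'k1': -0.03754447069255133, 'position': array([1.08511979, 0.01753568, 0.76709014]), 'rotation': array([0.60976689, 0.00419918, 1.56574601])}
side {'fx': 385.02773737718576, 'fy': 385.02773737718576, 'cx': 318.4751149754318, 'cy': 197.31642704025066, 'k1': -0.07617929350654278, 'position': array([ 0.26659327, -0.83032131,  0.76790483]), 'rotation': array([ 0.90047039, -0.01565436, -0.32281428])}
wrist {'fx': 309.17556801707656, 'fy': 309.17556801707656, 'cx': 322.3502104693254, 'cy': 201.16407146953887, 'k1': -0.053373014403810495, 'position': array([0.62286579, 0.08378442, 0.37277898]), 'rotation': array([-0.32944837,  0.00329647, -0.00065561])}
```

View pics/scene0.png

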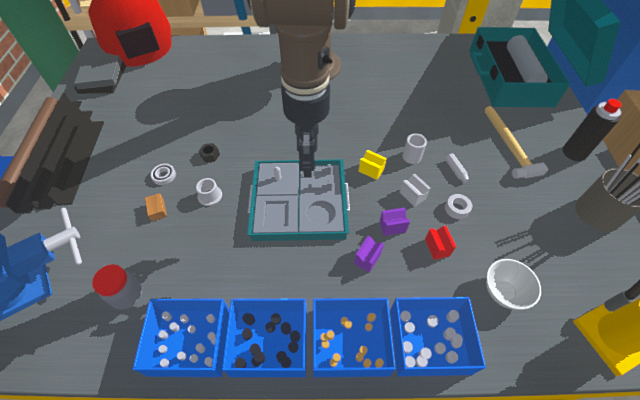

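View pics/side0.png

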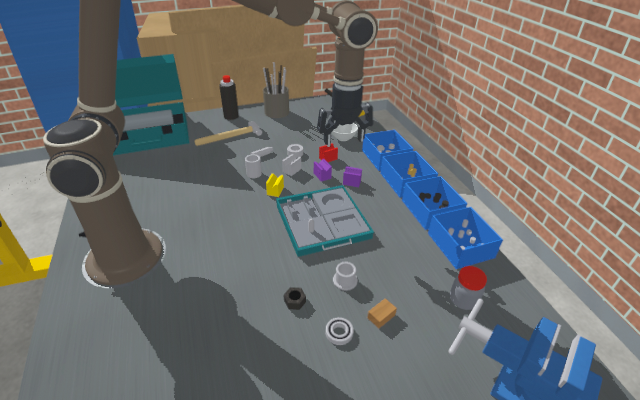

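Candidates by scene pixel:
- **Cup:** (415,148) against the bush at (208,192), which has a flange.
- **Ring:** (460,206) against the bearing at (163,174), which has a dark shield.
- **Vee block:** grey (416,191) against yellow (372,165), purple (395,221) and (369,253), and red (440,242).
- **Drift:** (458,166), the only one.

The tray centre is at about (298,200).

```bash
cat > h.py <<'E'
from rig import bot
import cv2,numpy as np
from scipy.spatial.transform import Rotation as R
from scipy.optimize import least_squares
def cam(n):
    c=bot.camera_info(n); c['R']=R.from_euler('xyz',c['rotation']).as_matrix(); return c
def proj(c,P):
    q=(np.atleast_2d(P)-c['position'])@c['R']; x=q[:,0]/-q[:,2]; y=-q[:,1]/-q[:,2]
    s=1+c['k1']*(x*x+y*y); return np.c_[c['fx']*x*s+c['cx'],c['fy']*y*s+c['cy']]
def ray(c,p):
    d=np.array([(p[0]-c['cx'])/c['fx'],(p[1]-c['cy'])/c['fy']]); u=d.copy()
    for _ in range(20): u=d/(1+c['k1']*(u@u))
    return c['R']@np.array([u[0],-u[1],-1])
def onz(c,p,z):
    d=ray(c,p); return c['position']+d*(z-c['position'][2])/d[2]
def tri(obs):
    A=0;b=0
    for c,p in obs:
        d=ray(c,p);d/=np.linalg.norm(d);M=np.eye(3)-np.outer(d,d);A=A+M;b=b+M@c['position']
    return np.linalg.solve(A,b)
E
python3 - <<'E'
from h import *
import pickle
cs={n:cam(n) for n in("scene","side","wrist")}
# cameras must be fresh pictures
for n in cs: bot.capture(n)
out={}
for t in("cup","ring","drift","vee_block","bearing","bush","cup_holder","ring_holder","drift_holder","block_holder"):
    for n in cs:
        r=bot.cut_out(t,n)
        out[t,n]=r
        print(t,n,[(round(d['p'],2),np.round(d['location']).astype(int).tolist(),int(d['pixels'].sum())) for d in r[:6]])
pickle.dump((cs,out),open('o.pkl','wb'))
E
```

```text
cup scene [(0.58, [411, 149], 570)]
cup side [(0.6, [252, 166], 322)]
cup wrist []
ring scene [(0.84, [456, 206], 520), (0.33, [412, 188], 591)]
ring side [(0.43, [300, 151], 156)]
ring wrist []
drift scene [(0.89, [458, 168], 307)]
drift side [(0.56, [261, 152], 112)]
drift wrist []
vee_block scene [(0.91, [392, 220], 639), (0.85, [442, 244], 717), (0.78, [413, 189], 554), (0.7, [368, 254], 608), (0.6, [372, 162], 564)]
vee_block side [(0.83, [272, 185], 298), (0.78, [320, 169], 291), (0.69, [353, 176], 296), (0.53, [327, 153], 283)]
vee_block wrist [(0.93, [415, 50], 3223), (0.7, [334, 4], 491), (0.59, [164, 24], 3105)]
bearing scene [(0.7, [162, 174], 377)]
bearing side [(0.68, [338, 332], 602)]
bearing wrist []
bush scene [(0.55, [210, 191], 559)]
bush side [(0.91, [343, 278], 528)]
bush wrist [(0.9, [264, 344], 1697)]
cup_holder scene [(0.65, [322, 212], 1626)]
cup_holder side [(0.89, [329, 203], 783)]
cup_holder wrist [(0.67, [310, 145], 8391), (0.41, [314, 233], 6529)]
ring_holder scene [(0.65, [276, 178], 1292), (0.2, [459, 169], 316)]
ring_holder side [(0.56, [310, 232], 905)]
ring_holder wrist [(0.57, [229, 228], 6472)]
drift_holder scene [(0.94, [322, 182], 1032)]
drift_holder side [(0.91, [301, 211], 625), (0.19, [252, 164], 322)]
drift_holder wrist [(0.85, [221, 147], 7539)]
block_holder scene [(0.95, [275, 215], 1617)]
block_holder side [(0.58, [348, 223], 926)]
block_holder wrist [(0.68, [314, 233], 6500)]
```

View pics/wrist0.png

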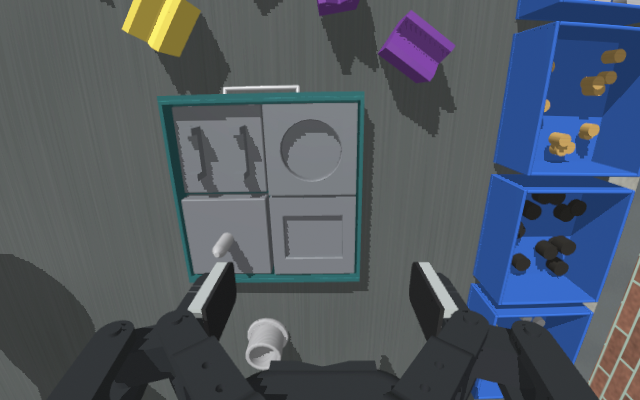

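Scene and side show the tools as listed. The wrist view shows the tray: cradle (220,147), round recess (311,150), spindle (222,245), rectangular recess (315,238). Next I fit silhouettes.

```bash
cat >> h.py <<'E'
from scipy.optimize import minimize
def cyl(r,z0,z1,n=32):
    a=np.linspace(0,2*np.pi,n,endpoint=False);o=np.c_[r*np.cos(a),r*np.sin(a)]
    return np.r_[np.c_[o,np.full(n,z0)],np.c_[o,np.full(n,z1)]]
def box(lx,ly,z0,z1,x0=0): return np.array([[x0+sx*lx/2,sy*ly/2,z] for sx in(-1,1) for sy in(-1,1) for z in(z0,z1)])
_o=np.array([[5.18,12.5],[12.5,5.18]])/1e3
_o=np.r_[_o,_o*[1,-1],_o*[-1,1],-_o]+[0,.0125]
DR=np.r_[[[x,y,z] for x in(-.035,.035) for y,z in _o],[[.051,y*.6,.0125+(z-.0125)*.6] for y,z in _o]]
M=dict(cup=cyl(.026,0,.065),ring=cyl(.03,0,.025),vee_block=box(.055,.04,0,.048),drift=DR,tray=box(.222,.222,0,.03))
S=4
def hullmask(c,P):
    m=np.zeros((400*S,640*S),np.uint8); q=cv2.convexHull((proj(c,P)*S+S/2).astype(np.float32)).round().astype(np.int32)
    return cv2.fillConvexPoly(m,q,1)
def fit(obs,mod,x0,yaws=(0,),z=0):
    """obs: list of (cam, boolmask, fillhull)"""
    big=[]
    for c,m,h in obs:
        m=m.astype(np.uint8)
        if h:
            q=cv2.convexHull(np.argwhere(m)[:,::-1].astype(np.int32)); m=cv2.fillConvexPoly(np.zeros_like(m),q,1)
        big.append((c,cv2.resize(m,None,fx=S,fy=S,interpolation=cv2.INTER_NEAREST)))
    def cost(v):
        a=v[2]; P=mod@np.array([[np.cos(a),np.sin(a),0],[-np.sin(a),np.cos(a),0],[0,0,1]])+[v[0],v[1],z]
        return sum(1-(lambda k:(k&m).sum()/max(1,(k|m).sum()))(hullmask(c,P)) for c,m in big)/len(big)
    best=None
    for y in yaws:
        s=np.array([[x0[0],x0[1],y],[x0[0]+.01,x0[1],y],[x0[0],x0[1]+.01,y],[x0[0],x0[1],y+.3]])
        r=minimize(cost,s[0],method='Nelder-Mead',options=dict(initial_simplex=s,maxiter=90,xatol=1e-4,fatol=1e-4))
        if best is None or r.fun<best.fun: best=r
    return np.round(best.x,4),round(best.fun,3)
E
cat > f.py <<'E'
from h import *
import pickle
cs,out=pickle.load(open('o.pkl','rb'))
def teal(n):
    im=cv2.imread(f'pics/{n}0.png');hsv=cv2.cvtColor(im,cv2.COLOR_BGR2HSV)
    m=cv2.inRange(hsv,(82,90,30),(97,255,200))
    k,l,s,ce=cv2.connectedComponentsWithStats(cv2.morphologyEx(m,cv2.MORPH_CLOSE,np.ones((5,5))))
    t={'wrist':(265,190),'scene':(298,200),'side':(325,218)}[n]
    i=1+np.argmin([np.hypot(*(ce[j]-t))+(1e4 if s[j,4]<300 else 0) for j in range(1,k)]);print(n,s[i]);return l==i
x0=onz(cs['wrist'],(265,190),.03);print(x0)
T={n:teal(n) for n in cs}
for ns in(['wrist'],['scene'],['side'],['wrist','scene','side']): print(ns,fit([(cs[n],T[n],1) for n in ns],M['tray'],x0,(0,)))
loc=dict(cup=((411,149),(252,166)),ring=((456,206),(300,151)),drift=((458,168),(261,152)),vee_block=((413,189),None))
for t,(a,b) in loc.items():
    if b: print(t,'tri',tri([(cs['scene'],a),(cs['side'],b)]).round(3))
    ob=[]
    for n,p in(('scene',a),('side',b)):
        if p: ob.append((cs[n],min(out[t,n],key=lambda d:np.hypot(*(np.array(d['location'])-p)))['pixels'],1))
    x0=onz(cs['scene'],a,.02)
    ys=(0,) if t in('cup','ring') else np.arange(0,3.1,.52) 
    if t=='drift': ys=np.arange(0,6.2,.7)
    print(t,[fit(o,M[t],x0,ys) for o in ([ob[:1],ob[1:],ob] if b else [ob])])
h=dict(cup_holder=.029,ring_holder=.029,drift_holder=.02,block_holder=.029)
for t in h: print(t,[onz(cs[n],out[t,n][0]['location'],h[t]).round(3)[:2] for n in cs])
for n,p in (('wrist',(311,150)),('wrist',(315,238))): print(onz(cs[n],p,.027))
E
time python3 f.py
```

```text
[ 0.55526157 -0.01980678  0.03      ]
scene [ 247  159  102   82 1765]
side [ 276  185   98   72 1197]
wrist [ 157   91  207  192 5981]
['wrist'] (array([ 0.5563, -0.0229,  0.0141]), np.float64(0.043))
['scene'] (array([ 0.5585, -0.0264,  0.0129]), np.float64(0.055))
['side'] (array([ 0.5583, -0.0249,  0.0222]), np.float64(0.038))
['wrist', 'scene', 'side'] (array([ 0.5576, -0.0253,  0.0191]), np.float64(0.051))
cup tri [0.411 0.274 0.031]
cup [(array([ 0.4129,  0.278 , -0.15  ]), np.float64(0.059)), (array([ 0.4132,  0.2782, -0.0092]), np.float64(0.079)), (array([0.4133, 0.2784, 0.0181]), np.float64(0.069))]
ring tri [0.597 0.352 0.02 ]
ring [(array([ 0.5857,  0.3649, -0.0329]), np.float64(0.048)), (array([0.5834, 0.3636, 0.2494]), np.float64(0.167)), (array([0.5851, 0.3648, 0.2893]), np.float64(0.116))]
drift tri [0.463 0.394 0.01 ]
drift [(array([0.4569, 0.3883, 6.6216]), np.float64(0.076)), (array([0.4599, 0.39  , 0.3365]), np.float64(0.28)), (array([0.4578, 0.3887, 6.6143]), np.float64(0.181))]
vee_block [(array([0.5448, 0.2615, 3.7424]), np.float64(0.076))]
cup_holder [array([0.612, 0.03 ]), array([0.594, 0.015]), array([0.608, 0.032])]
ring_holder [array([ 0.51 , -0.085]), array([ 0.5  , -0.089]), array([ 0.508, -0.068])]
drift_holder [array([0.516, 0.033]), array([0.507, 0.013]), array([0.506, 0.029])]
block_holder [array([ 0.62, -0.08]), array([ 0.616, -0.089]), array([ 0.612, -0.075])]
[0.60913236 0.02610179 0.027     ]
[ 0.6127149  -0.08253892  0.027     ]
real	1m2.392s
user	0m43.451s
sys	0m17.804s
```

Call:
{"fn": "arm_command", "kwargs": {"steps": "4.4 -1.7 0 0;4.4 -1.7 0 0;4.4 -1.7 0 0;4.4 -1.7 0 0;4.4 -1.7 0 0;4.4 -1.7 0 0;0 0 0 0;0 0 0 0"}}

```text
time: 2.6
position: [0.5225, 0.265, 0.2313]
tcp_rot: [3.141, 0.001, 1.574]
force: [0.7, -0.3, -0.4]
width: 0.0855
```

```bash
cat > g.py <<'E'
from h import *
import sys
tag=sys.argv[1]
G=dict(cup=(.413,.278,0),ring=(.585,.365,0),drift=(.457,.388,.335),vee_block=(.545,.262,.60))
c=cam('wrist');im=bot.capture('wrist');cv2.imwrite(f'pics/w{tag}.png',im[:,:,::-1])
print(bot.read_state()['position'].round(4),bot.read_state()['tcp_rot'].round(3))
for t in sys.argv[2:]:
    g=G[t]
    p=proj(c,[g[0],g[1],.02])[0]
    r=bot.cut_out(t,'wrist')
    print(t,'expected px',p.round(),[(round(d['p'],2),np.round(d['location']).astype(int).tolist(),int(d['pixels'].sum())) for d in r])
    if not r: continue
    d=min(r,key=lambda d:np.hypot(*(np.array(d['location'])-p)))
    print(t,fit([(c,d['pixels'],1)],M[t],g[:2],(g[2],) if t in('cup','ring') else(g[2],g[2]+1.57)))
    dif=d['pixels']
E
python3 g.py 1 cup ring drift vee_block
```

```text
[0.523  0.2639 0.2313] [3.141e+00 1.000e-03 1.572e+00]
cup expected px [230. 160.] [(0.89, [221, 166], 2311)]
cup (array([0.4107, 0.278 , 0.4164]), np.float64(0.029))
ring expected px [382.  81.] [(0.68, [394, 79], 1979)]
ring (array([0.5833, 0.3642, 0.2127]), np.float64(0.03))
drift expected px [263.  57.] [(0.59, [266, 56], 2020)]
drift (array([0.4548, 0.3871, 0.329 ]), np.float64(0.043))
vee_block expected px [343. 173.] [(0.91, [472, 276], 1949), (0.9, [472, 147], 2627), (0.74, [415, 222], 2126), (0.73, [339, 176], 2142), (0.57, [275, 251], 1862)]
vee_block (array([0.5414, 0.2595, 0.6223]), np.float64(0.028))
```

View pics/w1.png

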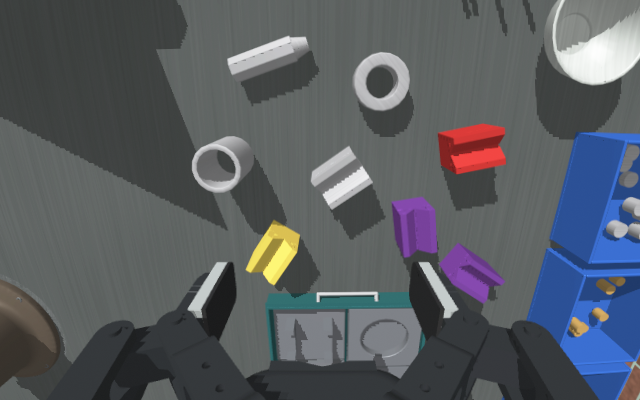

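The close view confirms the choice: plain cup (221,166), plain ring (382,81), drift (266,57), grey vee block (341,177) groove up. I pick up the cup first.

Call:
{"fn": "arm_command", "kwargs": {"steps": "0.5 -3.7 0 0;0.5 -3.7 0 0;0.4 -3.7 0 0;0 0 4 0;0 0 4 0;0 0 4 0;0 0 4 0;0 0 4.1 0;0 0 0 0;0 0 0 0"}}

```text
time: 3.85
position: [0.412, 0.2771, 0.0301]
tcp_rot: [-3.14, 0.001, 1.569]
force: [0.2, 0.1, 0.7]
width: 0.0853
```

Call:
{"fn": "arm_command", "kwargs": {"steps": "0 0 0 0;0 0 0 0;0 0 0 0;0 0 0 0;0 0 0 0;0 0 0 0;0 0 0 0", "gripper": 4, "squeeze": 50}}

```text
time: 4.55
position: [0.4139, 0.279, 0.0333]
tcp_rot: [3.138, -0.002, 1.571]
force: [-1.6, -0.4, 6.7]
width: 0.0513
```

Call:
{"fn": "arm_command", "kwargs": {"steps": "0 0 -3 0;0 0 -4 0;0 0 -4 0;-3.5 2.8 0 0;-3.5 2.8 0 0;-3.6 2.8 0 0;-3.6 2.8 0 0;-3.6 2.8 0 0;-3.6 2.8 0 0;-3.5 2.9 0 0"}}

```text
time: 5.55
position: [0.6093, 0.0274, 0.1408]
tcp_rot: [3.142, -0.0, 1.571]
force: [0.8, 1.2, -4.3]
width: 0.0514
```

Call:
{"fn": "arm_command", "kwargs": {"steps": "0 0 0 0;0 0 0 0;0 0 3 0;0 0 2.4 0;0 0 0 0;0 0 0 0"}}

```text
time: 6.15
position: [0.6075, 0.0301, 0.086]
tcp_rot: [-3.139, -0.0, 1.572]
force: [0.5, -0.2, -4.3]
width: 0.051
```

Run:
```python
from h import *
s=bot.read_state();print(s['position'],s['force'],s['width'])
im=[bot.capture(n)[:,:,::-1] for n in('wrist','scene','side')]
a=cv2.resize(im[1][140:260,220:380],None,fx=2.5,fy=2.5);b=cv2.resize(im[2][140:260,250:410],None,fx=2.5,fy=2.5)
cv2.imwrite('pics/w2.png',np.hstack([cv2.resize(im[0],(480,300)),]))
cv2.imwrite('pics/c2.png',np.vstack([np.hstack([a,b]),cv2.copyMakeBorder(cv2.resize(im[0],(480,300)),0,0,0,320,cv2.BORDER_CONSTANT)]))
```

```text
[0.60751571 0.03006616 0.08596292] [ 0.5117004  -0.23660544 -4.25863152] 0.05095559187660178
```

View pics/c2.png

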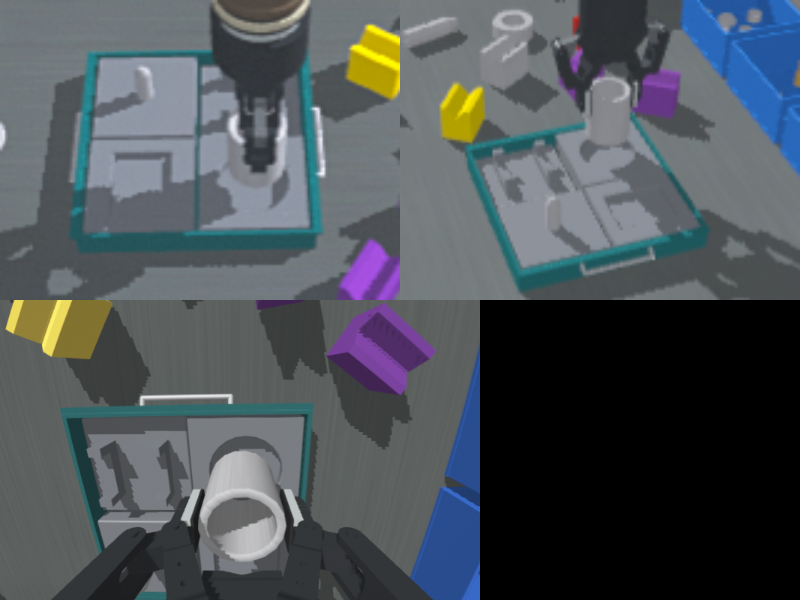

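The cup hangs over the round recess, which shows around (245,455) in the composite. I check alignment from the tray's far corners and the recess edge.

Run:
```python
from h import *
c=cam('wrist');k=640/480
for p in((62,410),(313,405)): print(onz(c,(p[0]*k,(p[1]-300)*k),.032).round(4))
for p in((208,470),(282,465),(245,436)): print('rec',onz(c,(p[0]*k,(p[1]-300)*k),.029).round(4))
print('cup',[onz(c,(p[0]*k,(p[1]-300)*k),.086+.0345).round(4) for p in((200,518),(286,518),(243,480),(243,560))])
```

```text
[0.4497 0.0835 0.032 ]
[0.6696 0.0867 0.032 ]
rec [0.5766 0.0251 0.029 ]
rec [0.6465 0.0301 0.029 ]
rec [0.6115 0.0584 0.029 ]
cup [array([0.5849, 0.0356, 0.1205]), array([0.6333, 0.0355, 0.1205]), array([0.6091, 0.0593, 0.1205]), array([0.6092, 0.0053, 0.1205])]
```

Call:
{"fn": "arm_command", "kwargs": {"steps": "-0.5 0.25 0 0;0 0 0 0;0 0 2 0;0 0 1 0;0 0 0.5 0;0 0 0.3 0;0 0 0.2 0;0 0 0 0;0 0 0 0"}}

```text
time: 7.2
position: [0.6103, 0.0238, 0.0504]
tcp_rot: [-3.137, 0.0, 1.571]
force: [-10.3, -0.4, 19.8]
width: 0.0512
```

Contact came at z 0.050, which matches the grasp height of 0.033 plus 0.017, so the cup is on the recess floor. I release it and rise.

Call:
{"fn": "arm_command", "kwargs": {"steps": "0 0 -0.2 0;0 0 0 0;0 0 0 0;0 0 0 0;0 0 0 0", "gripper": 8.5}}

```text
time: 7.7
position: [0.6115, 0.024, 0.048]
tcp_rot: [-3.141, -0.0, 1.571]
force: [0.5, 0.3, -0.4]
width: 0.085
```

Call:
{"fn": "arm_command", "kwargs": {"steps": "0 0 -4 0;0 0 -4 0;0 0 -4 0;5 0 0 0;4.5 0 0 0;4.5 -0.5 0 0;4.5 -0.5 0 0;4.5 -0.5 0 0;4.5 -0.5 0 0;4.5 -0.5 0 0"}}

```text
time: 8.7
position: [0.586, 0.3457, 0.1678]
tcp_rot: [-3.141, 0.0, 1.571]
force: [1.0, -0.5, 0.5]
width: 0.0849
```

```bash
python3 g.py 3 ring vee_block
python3 - <<'E'
from h import *
im=[bot.capture(n)[:,:,::-1] for n in('scene','side')]
cv2.imwrite('pics/c3.png',np.hstack([cv2.resize(i,None,fx=2.5,fy=2.5) for i in(im[0][140:260,220:380],im[1][140:260,250:410])]))
E
```

```text
[0.5846 0.3536 0.1682] [ 3.141 -0.007  1.574]
ring expected px [324. 167.] [(0.6, [322, 180], 2384)]
ring (array([0.5835, 0.3642, 0.2604]), np.float64(0.025))
vee_block expected px [286. 262.] [(0.94, [412, 347], 566), (0.93, [430, 237], 3334), (0.87, [365, 314], 2426), (0.76, [282, 268], 3236), (0.67, [233, 331], 661)]
vee_block (array([0.5408, 0.2606, 0.6058]), np.float64(0.038))
```

View pics/c3.png

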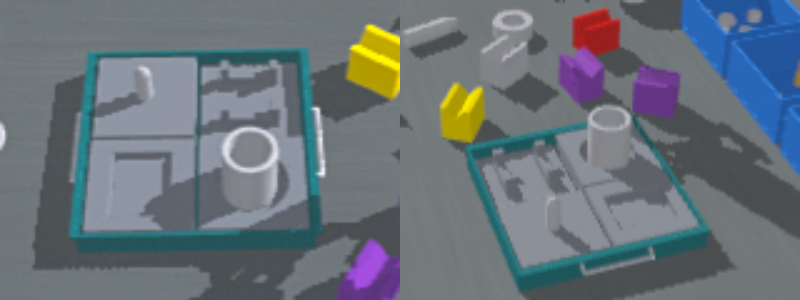

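The cup stands in its recess. Next is the ring at (0.5835, 0.364).

Call:
{"fn": "arm_command", "kwargs": {"steps": "1 0 0 0;0 0 4 0;0 0 4 0;0 0 4 0;0 0 3 0;0 0 0.6 0;0 0 0 0;0 0 0 0"}}

```text
time: 9.75
position: [0.5884, 0.3544, 0.0143]
tcp_rot: [3.138, -0.002, 1.57]
force: [-1.2, 0.4, 0.8]
width: 0.0851
```

Call:
{"fn": "arm_command", "kwargs": {"steps": "0 0 0 0;0 0 0 0;0 0 0 0;0 0 0 0;0 0 0 0;0 0 0 0", "gripper": 5, "squeeze": 60}}

```text
time: 10.35
position: [0.588, 0.3548, 0.0156]
tcp_rot: [3.139, -0.002, 1.571]
force: [-1.3, -1.1, 6.5]
width: 0.0552
```

The ring is gripped 1 cm off centre because the earlier reading was taken while the arm was still swinging. I open and correct.

Call:
{"fn": "arm_command", "kwargs": {"steps": "0 0 0 0;0 0 0 0;0 0 0 0;0 0 0 0;0.5 0 0 0;0.5 -0.2 0 0;0 0 0.8 0;0 0 0 0;0 0 0 0", "gripper": 8.5}}

```text
time: 11.25
position: [0.5838, 0.3637, 0.0034]
tcp_rot: [-3.14, 0.001, 1.571]
force: [0.1, 0.1, -0.0]
width: 0.0853
```

```bash
sleep 0; python3 g.py 4 ring; python3 -c "
from rig import bot;print(bot.read_state()['position'])"
```

```text
[0.5841 0.3637 0.0037] [-3.141e+00  1.000e-03  1.571e+00]
ring expected px [329. 280.] [(0.94, [331, 288], 11298)]
ring (array([0.5858, 0.3644, 0.0601]), np.float64(0.038))
[0.58443115 0.36383957 0.00402434]
```

Call:
{"fn": "arm_command", "kwargs": {"steps": "0 0 0 0;0 0 0 0;0 0 0 0;0 0 0 0;0 0 0 0;0 0 0 0", "gripper": 5}}

```text
time: 11.95
position: [0.5858, 0.3644, 0.0055]
tcp_rot: [3.139, -0.001, 1.571]
force: [1.4, -1.1, 5.4]
width: 0.0573
```

Call:
{"fn": "arm_command", "kwargs": {"steps": "0 0 -1 0;0 0 -3 0;0 0 -4 0;0 0 -4 0;0 0 0 0;0 0 0 0"}}

```text
time: 12.55
position: [0.5841, 0.364, 0.1247]
tcp_rot: [3.142, -0.0, 1.571]
force: [-0.3, 0.1, -3.0]
width: 0.0576
```

Run:
```python
from h import *
import pickle
cs,_=pickle.load(open('o.pkl','rb'))
o=[(cs['scene'],(277.6,167.2)),(cs['side'],(310.4,220)),(cs['wrist'],(229,236))]
print(tri(o).round(4),tri(o[:2]).round(4),[onz(c,p,.071).round(4) for c,p in o])
c=cam('wrist');im=bot.capture('wrist');print(bot.read_state()['position'])
d=bot.cut_out('ring','wrist')[0]
for z in(.10,.12,.125): print(z,fit([(c,d['pixels'],1)],M['ring'],(.585,.365),z=z))
cv2.imwrite('pics/w5.png',im[:,:,::-1])
```

```text
[ 0.5086 -0.0728  0.0587] [ 0.5047 -0.0785  0.0647] [array([ 0.508 , -0.0766,  0.071 ]), array([ 0.5035, -0.0874,  0.071 ]), array([ 0.521 , -0.0593,  0.071 ])]
[0.58275846 0.36318532 0.12253345]
0.1 (array([0.5813, 0.3558, 0.4918]), np.float64(0.19))
0.12 (array([0.5824, 0.3645, 0.3045]), np.float64(0.054))
0.125 (array([0.5824, 0.3655, 0.1163]), np.float64(0.115))
```

View pics/w5.png

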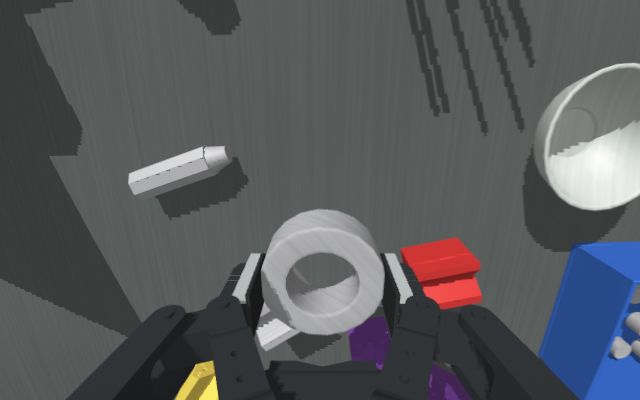

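Ring is held centred (323,271 in the wrist view). I carry it just past the spindle, so the wrist camera sees the spindle.

Call:
{"fn": "arm_command", "kwargs": {"steps": "-4.5 -0.6 0 0;-4.5 -0.6 0 0;-4.5 -0.6 0 0;-4.5 -0.6 0 0;-4.5 -0.7 0 0;-4.5 -0.7 0 0;-4.5 -0.7 0 0;-4.5 -0.7 0 0;-4.5 -0.7 0 0;-4.5 -0.7 0 0"}}

```text
time: 13.65
position: [0.5156, -0.0871, 0.1216]
tcp_rot: [-3.136, -0.001, 1.571]
force: [0.4, -1.1, -2.0]
width: 0.0569
```

Call:
{"fn": "arm_command", "kwargs": {"steps": "-3 -0.5 0 0;-3 -0.5 0 0;0 0 0 0;0 0 0 0;0 0 0 0;0 0 0 0"}}

```text
time: 14.25
position: [0.508, -0.1447, 0.1234]
tcp_rot: [-3.14, -0.001, 1.572]
force: [0.0, 0.2, -3.0]
width: 0.0572
```

Run:
```python
from h import *
c=cam('wrist');im=bot.capture('wrist');print(bot.read_state()['position'],proj(c,[[.508,-.078,.029],[.508,-.078,.071],[.6105,.026,.029]]))
cv2.imwrite('pics/w6.png',im[:,:,::-1])
```

```text
[ 0.50823761 -0.14478963  0.12370477] [[325.35801341 120.08391435]
 [325.79095679 125.06124553]
 [479.34544149 -36.6332485 ]]
```

View pics/w6.png

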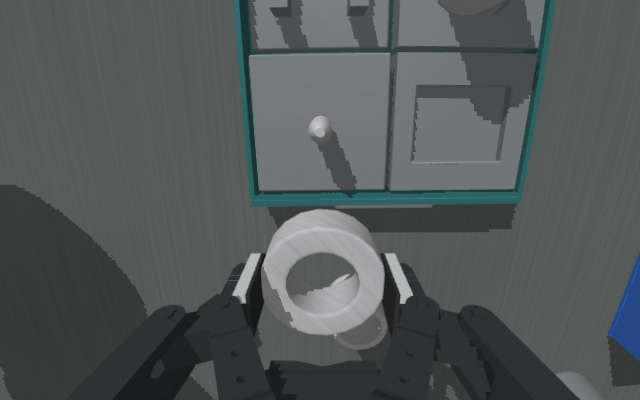

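The spindle is at about (320,129), with the holder corners around it. The block recess is at (413–507, 87–162). I convert these to positions.

Run:
```python
from h import *
c=cam('wrist')
im=cv2.imread('pics/w6.png');cv2.imwrite('pics/w6c.png',cv2.resize(im[90:170,270:350],None,fx=6,fy=6,interpolation=cv2.INTER_NEAREST))
for n,q,z in(('ringholder',[(250,55),(389,52),(387,189),(258,192)],.029),('blockrec',[(415,87),(507,86),(500,162),(413,163)],.029),('blockholder',[(397,51),(538,51),(521,189),(392,190)],.029)):
    P=np.array([onz(c,p,z) for p in q]);print(n,P.mean(0).round(4),[np.linalg.norm(P[i]-P[i-1]).round(4) for i in range(4)],np.degrees(np.arctan2(*(P[1]-P[0])[1::-1])).round(2))
print('tip',onz(c,(320,129),.071))
```

```text
ringholder [ 0.505  -0.0825  0.029 ] [np.float64(0.1016), np.float64(0.0983), np.float64(0.101), np.float64(0.1037)] 1.16
blockrec [ 0.6098 -0.0815  0.029 ] [np.float64(0.0564), np.float64(0.0687), np.float64(0.0571), np.float64(0.0697)] 1.67
blockholder [ 0.6127 -0.0804  0.029 ] [np.float64(0.1025), np.float64(0.1028), np.float64(0.1041), np.float64(0.1066)] 1.47
tip [ 0.50470325 -0.08052355  0.071     ]
```

View pics/w6c.png

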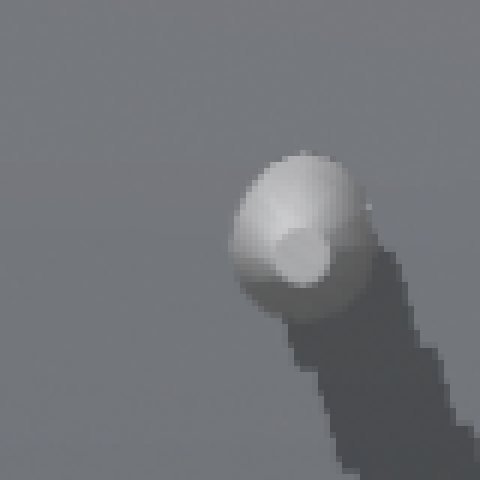

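Call:
{"fn": "arm_command", "kwargs": {"steps": "3.1 -0.2 0 0;3.1 -0.1 0 0;0 0 0 0;0 0 0 0;0 0 2 0;0 0 2 0;0 0 2 0;0 0 1.5 0;0 0 0 0;0 0 0 0"}}

```text
time: 15.3
position: [0.5057, -0.0845, 0.0493]
tcp_rot: [-3.142, 0.0, 1.57]
force: [0.0, -0.3, -2.8]
width: 0.0573
```

Call:
{"fn": "arm_command", "kwargs": {"steps": "0 0 0.5 0;0 0 0.4 0;0 0 0.4 0;0 0 0 0;0 0 0 0"}}

```text
time: 15.8
position: [0.5055, -0.084, 0.0363]
tcp_rot: [-3.141, -0.0, 1.571]
force: [-0.6, -0.7, -3.0]
width: 0.0572
```

Call:
{"fn": "arm_command", "kwargs": {"steps": "0 0 0.2 0;0 0 0.1 0;0 0 0 0;0 0 0 0"}}

```text
time: 16.2
position: [0.506, -0.0841, 0.0345]
tcp_rot: [3.141, 0.0, 1.571]
force: [-1.6, 0.8, 4.4]
width: 0.0571
```

Call:
{"fn": "arm_command", "kwargs": {"steps": "0 0 0 0;0 0 0 0;0 0 0 0;0 0 0 0;0 0 0 0", "gripper": 8.5}}

```text
time: 16.7
position: [0.5055, -0.084, 0.0332]
tcp_rot: [-3.142, 0.0, 1.571]
force: [-0.1, -0.1, -0.2]
width: 0.0849
```

Call:
{"fn": "arm_command", "kwargs": {"steps": "0 0 -4 0;0 0 -4 0;0 0 -4 0;4.5 -0.5 -1 0;4.5 -0.5 -1 0;4.5 -0.5 -1 0;4.5 -0.5 -1 0;4.5 -0.5 0 0;4.5 -0.5 0 0;4.5 -0.5 0 0"}}

```text
time: 17.7
position: [0.4701, 0.2328, 0.1935]
tcp_rot: [3.141, -0.0, 1.571]
force: [0.9, -0.3, 0.6]
width: 0.0853
```

Call:
{"fn": "arm_command", "kwargs": {"steps": "4.5 -0.5 0 0;4.5 -0.5 0 0;3 0 0 0;0 0 0 0;0 0 0 0;0 0 0 0"}}

```text
time: 18.3
position: [0.4602, 0.3499, 0.1928]
tcp_rot: [-3.141, 0.001, 1.57]
force: [-0.9, 0.6, 0.7]
width: 0.0849
```

```bash
python3 g.py 7 drift vee_block
python3 - <<'E'
from h import *
im=[bot.capture(n)[:,:,::-1] for n in('scene','side')]
cv2.imwrite('pics/c7.png',np.hstack([cv2.resize(i,None,fx=2.5,fy=2.5) for i in(im[0][140:260,220:380],im[1][140:260,250:410])]))
E
```

```text
[0.4604 0.3497 0.1929] [-3.141e+00  1.000e-03  1.570e+00]
drift expected px [321. 143.] [(0.78, [324, 140], 2089)]
drift (array([0.4551, 0.3865, 0.3263]), np.float64(0.053))
vee_block expected px [398. 253.] [(0.97, [393, 256], 2420), (0.9, [326, 330], 2378), (0.84, [532, 229], 3288), (0.62, [472, 290], 1348), (0.46, [504, 320], 245)]
vee_block (array([0.541 , 0.2606, 0.643 ]), np.float64(0.063))
```

View pics/c7.png

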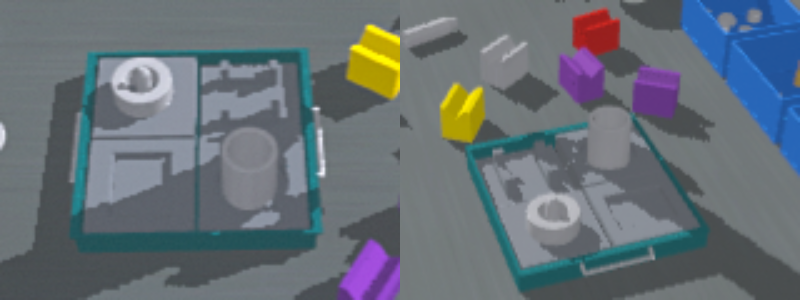

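Ring is over the spindle, flat on its holder. Next is the drift: align the jaws with a turn of +71°.

Call:
{"fn": "arm_command", "kwargs": {"steps": "3.7 -0.5 0 0;0 0 2 8.5;0 0 2 8.5;0 0 2 8.5;0 0 2 8.5;0 0 2 8.5;0 0 2 8.5;0 0 0 8.5;0 0 0 8.5;0 0 0 3.1"}}

```text
time: 19.55
position: [0.4557, 0.3874, 0.073]
tcp_rot: [3.141, 0.0, 0.325]
force: [0.2, -0.0, -0.6]
width: 0.0851
```

Call:
{"fn": "arm_command", "kwargs": {"steps": "0 0 0 0;0 0 0 0;0 0 0 0;0 0 0 0", "gripper": 6}}

```text
time: 19.95
position: [0.4556, 0.3879, 0.0734]
tcp_rot: [-3.142, -0.0, 0.33]
force: [0.0, -0.1, -0.1]
width: 0.0599
```

```bash
python3 g.py 8 drift; python3 -c "
from rig import bot;print(bot.read_state()['joints'])"
```

```text
[0.4556 0.388  0.0734] [-3.142 -0.     0.33 ]
drift expected px [324. 220.] [(0.66, [326, 208], 4189)]
drift (array([0.4551, 0.3863, 0.3159]), np.float64(0.024))
[6.32687467e-01 4.48561183e-01 1.79826945e+00 4.19331614e-05
 8.94654931e-01 1.87330157e+00]
```

Call:
{"fn": "arm_command", "kwargs": {"steps": "0 0.1 3 0.5;0 0 3 0;0 0 0.9 0;0 0 0 0;0 0 0 0"}}

```text
time: 20.55
position: [0.4564, 0.3875, 0.005]
tcp_rot: [-3.141, -0.001, 0.321]
force: [0.2, -0.2, -0.5]
width: 0.06
```

Call:
{"fn": "arm_command", "kwargs": {"steps": "0 0 0 0;0 0 0 0;0 0 0 0;0 0 0 0;0 0 0 0;0 0 0 0;0 0 0 0", "gripper": 1.5}}

```text
time: 21.25
position: [0.457, 0.3877, 0.006]
tcp_rot: [-3.141, -0.002, 0.321]
force: [0.1, -1.1, 6.3]
width: 0.0233
```

Call:
{"fn": "arm_command", "kwargs": {"steps": "0 0 -1 0;0 0 -3 0;0 0 -4 0;0 0 -3 8.5;0 0 0 8.5;0 0 0 1;0 0 0 0;0 0 0 0;0 0 0 0"}}

```text
time: 22.15
position: [0.4549, 0.3864, 0.1129]
tcp_rot: [3.14, 0.002, 0.008]
force: [0.4, -0.1, -3.5]
width: 0.0232
```

Run:
```python
from h import *
c=cam('wrist');im=bot.capture('wrist');s=bot.read_state();print(s['position'],s['tcp_rot'],s['force'],s['width'])
cv2.imwrite('pics/w9.png',im[:,:,::-1])
for d in bot.cut_out('drift','wrist')[:2]:
    for dz in(-.006,-.003,0): print(d['p'],d['location'],dz,fit([(c,d['pixels'],1)],M['drift'],(.455,.386),(0,),z=s['position'][2]+dz))
```

```text
[0.4551383  0.38651978 0.11309359] [3.14031293e+00 1.84586670e-03 7.92259651e-03] [ 0.90565087  0.03723534 -3.00853408] 0.02328988830715861
0.62 [321.9, 256.2] -0.006 (array([0.4531, 0.3865, 0.0105]), np.float64(0.022))
0.62 [321.9, 256.2] -0.003 (array([0.4537, 0.3866, 0.0052]), np.float64(0.039))
0.62 [321.9, 256.2] 0 (array([0.4544, 0.3867, 0.009 ]), np.float64(0.072))
```

Call:
{"fn": "arm_command", "kwargs": {"steps": "-0.3 4 0 0;-0.4 4 0 0;-0.4 4 0 0;-0.4 4 0 0;-0.4 4 0 0;-0.4 4 0 0;-0.4 4 0 0;-0.4 4 0 0;-0.4 4.2 0 0;0 0 0 0"}}

```text
time: 23.25
position: [0.4229, 0.0208, 0.1143]
tcp_rot: [3.14, 0.0, 0.002]
force: [0.7, 0.4, -1.6]
width: 0.0233
```

Call:
{"fn": "arm_command", "kwargs": {"steps": "0 0 0 0;0 0 0 0;0 0 0 0"}}

```text
time: 23.55
position: [0.4235, 0.0258, 0.1143]
tcp_rot: [-3.141, 0.0, 0.009]
force: [-0.3, 0.3, -2.5]
width: 0.0234
```

Run:
```python
from h import *
c=cam('wrist');im=bot.capture('wrist');s=bot.read_state();print(s['position'],s['tcp_rot'],s['force'],s['width'])
cv2.imwrite('pics/w10.png',im[:,:,::-1])
```

```text
[0.42345774 0.02589537 0.1142302 ] [-3.14139965e+00  6.04809643e-05  9.17632087e-03] [-0.15480976 -0.45623552 -2.83949262] 0.023412125424986024
```

View pics/w10.png

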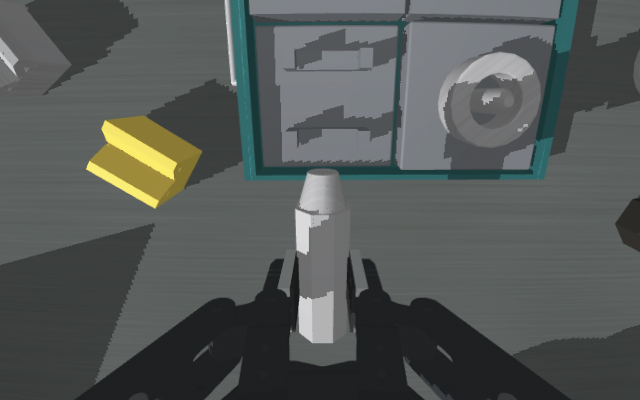

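Run:
```python
from h import *
im=cv2.imread('pics/w10.png')[0:190,225:415];im=cv2.resize(im,None,fx=3.15,fy=3.15,interpolation=cv2.INTER_CUBIC)
cv2.imwrite('pics/w10c.png',cv2.convertScaleAbs(im,alpha=1.6,beta=10))
```

```text
(no output)
```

View pics/w10c.png

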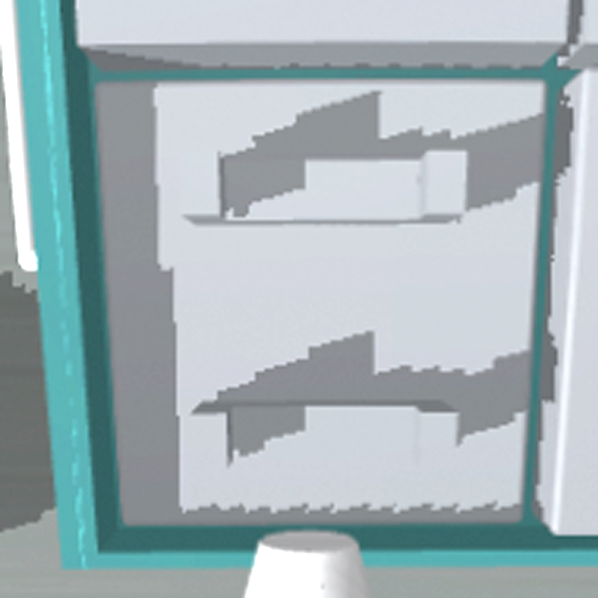

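Run:
```python
from h import *
c=cam('wrist')
f=lambda p:(p[0]/3.15+225-.3,p[1]/3.15-.3)
P=np.array([onz(c,f(p),.016) for p in((93,83),(547,81),(523,525),(120,525))]);print(P.round(4),P.mean(0).round(4),[np.linalg.norm(P[i]-P[i-1]).round(4) for i in range(4)])
for z in(.029,.043):
  for p in((220,190),(422,185),(230,435),(417,435)): print(z,onz(c,f(p),z).round(4))
# rib edges (upper rib near edge top at z .029 ; lower rib far edge)
print([onz(c,f(p),.029).round(4) for p in((320,216),(320,160),(320,408))])
```

```text
[[ 0.552   0.0752  0.016 ]
 [ 0.5534 -0.0259  0.016 ]
 [ 0.4523 -0.0279  0.016 ]
 [ 0.4514  0.0739  0.016 ]] [0.5023 0.0238 0.016 ] [np.float64(0.1007), np.float64(0.1011), np.float64(0.1011), np.float64(0.1018)]
0.029 [0.5284 0.0461 0.029 ]
0.029 [0.5298 0.0025 0.029 ]
0.029 [0.4758 0.0447 0.029 ]
0.029 [0.4762 0.0013 0.029 ]
0.043 [0.527  0.0449 0.043 ]
0.043 [0.5284 0.0039 0.043 ]
0.043 [0.4776 0.0436 0.043 ]
0.043 [0.478  0.0029 0.043 ]
[array([0.5233, 0.0244, 0.029 ]), array([0.5346, 0.0245, 0.029 ]), array([0.4821, 0.0239, 0.029 ])]
```

Call:
{"fn": "arm_command", "kwargs": {"steps": "4 0.1 0 0;4 0.1 0 0;0 0 0 0;0 0 0 0;0 0 3 0;0 0 3 0;0 0 0 0;0 0 0 0"}}

```text
time: 24.4
position: [0.5016, 0.0239, 0.0538]
tcp_rot: [-3.141, 0.003, 0.008]
force: [0.3, 0.4, -2.7]
width: 0.0234
```

Call:
{"fn": "arm_command", "kwargs": {"steps": "0 0 0.6 0;0 0 0.6 0;0 0 0.4 0;0 0 0.2 0;0 0 0 0;0 0 0 0"}}

```text
time: 25.0
position: [0.5035, 0.0233, 0.0363]
tcp_rot: [3.142, -0.0, 0.007]
force: [-0.1, 1.1, -2.6]
width: 0.0231
```

Call:
{"fn": "arm_command", "kwargs": {"steps": "0 0 0.2 0;0 0 0.1 0;0 0 0 0;0 0 0 0"}}

```text
time: 25.4
position: [0.5039, 0.0233, 0.0349]
tcp_rot: [3.142, -0.0, 0.007]
force: [-3.9, 0.3, 7.2]
width: 0.0236
```

Call:
{"fn": "arm_command", "kwargs": {"steps": "0 0 0 0;0 0 0 0;0 0 0 0;0 0 0 0", "gripper": 5}}

```text
time: 25.8
position: [0.5035, 0.0234, 0.0332]
tcp_rot: [-3.142, -0.0, 0.007]
force: [0.5, 1.3, 0.4]
width: 0.0498
```

Call:
{"fn": "arm_command", "kwargs": {"steps": "0 0 -3 0;0 0 -4 0;0 0 -4 0;0 -4 -4 0;0.5 -4.5 -1 0;0.5 -4.5 0 0;0.5 -4.5 0 0;0.5 -4 0 0;0 0 0 0;0 0 0 0", "gripper": 8.5}}

```text
time: 26.8
position: [0.5215, 0.2344, 0.1881]
tcp_rot: [3.141, 0.001, 0.009]
force: [-0.3, -0.8, -0.4]
width: 0.0847
```

Run:
```python
from h import *
s=bot.read_state();print(s['position'],s['tcp_rot'],s['joints'])
im=[bot.capture(n)[:,:,::-1] for n in('scene','side')]
cv2.imwrite('pics/c11.png',np.hstack([cv2.resize(i,None,fx=2.5,fy=2.5) for i in(im[0][140:260,220:380],im[1][140:260,250:410])]))
```

```text
[0.52147529 0.23439077 0.18814864] [3.14068865e+00 8.07090362e-04 9.28728751e-03] [ 3.46586024e-01  2.52400011e-01  1.79838615e+00 -6.60254465e-04
  1.09186736e+00  1.90839927e+00]
```

View pics/c11.png

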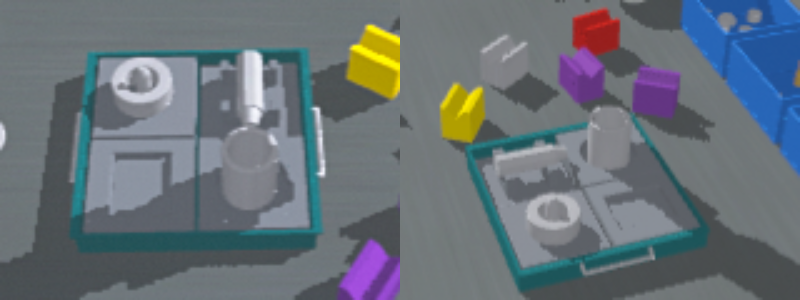

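Drift lies on both ribs of its cradle. The vee block is last: turn −35° about the tool axis and check clearance to the purple look-alike.

Call:
{"fn": "arm_command", "kwargs": {"steps": "2 -2.6 0 0;0 0 1 -8.5;0 0 1 -8.5;0 0 1 -8.5;0 0 1 -8.5;0 0 0 -1.5;0 0 0 0;0 0 0 0;0 0 0 0", "gripper": 6.2}}

```text
time: 27.8
position: [0.5423, 0.2598, 0.1495]
tcp_rot: [3.141, -0.001, 0.625]
force: [-0.0, -0.3, -0.4]
width: 0.0616
```

```bash
python3 g.py 12 vee_block
```

```text
[0.5422 0.2599 0.1494] [ 3.141e+00 -1.000e-03  6.250e-01]
vee_block expected px [324. 186.] [(0.73, [322, 193], 3567), (0.68, [399, 29], 3860), (0.66, [564, 121], 5441), (0.63, [443, 149], 3924), (0.56, [354, 307], 3005)]
vee_block (array([0.5419, 0.2597, 0.6239]), np.float64(0.059))
```

View pics/w12.png

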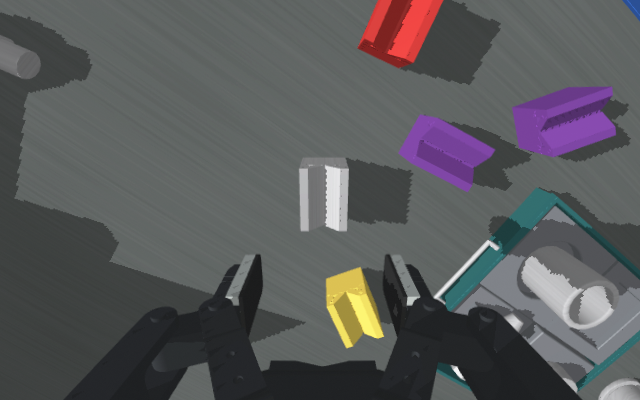

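Jaws straddle the grey block (324,194) squarely, and the purple and yellow blocks are clear. I descend and grip.

Call:
{"fn": "arm_command", "kwargs": {"steps": "0 0 4 0;0 0 4 0;0 0 3 0;0 0 2.4 0;0 0 0 0;0 0 0 0"}}

```text
time: 28.5
position: [0.5417, 0.2601, 0.0147]
tcp_rot: [-3.141, 0.0, 0.626]
force: [0.3, 0.8, 0.6]
width: 0.062
```

Call:
{"fn": "arm_command", "kwargs": {"steps": "0 0 0 0;0 0 0 0;0 0 0 0;0 0 0 0;0 0 0 0;0 0 0 0", "gripper": 3, "squeeze": 80}}

```text
time: 29.1
position: [0.544, 0.2607, 0.0172]
tcp_rot: [3.14, -0.005, 0.627]
force: [0.2, -0.4, 6.7]
width: 0.0388
```

Call:
{"fn": "arm_command", "kwargs": {"steps": "0 0 -1 0;0 0 -3 0;0 0 -4 0;0 0 -3 8.5;0 0 0 8.5;0 0 0 8.5;0 0 0 8.5;0 0 0 0.8;0 0 0 0;0 0 0 0"}}

```text
time: 30.1
position: [0.5409, 0.2597, 0.1239]
tcp_rot: [3.141, 0.002, 0.021]
force: [-0.2, 0.8, -7.4]
width: 0.0391
```

Run:
```python
from h import *
c=cam('wrist');im=bot.capture('wrist');s=bot.read_state();print(s['position'],s['tcp_rot'],s['force'],s['width'])
d=bot.cut_out('vee_block','wrist')
p=proj(c,[s['position']+[0,0,.01]])[0]
d=min(d,key=lambda d:np.hypot(*(np.array(d['location'])-p)))
for dz in(-.02,-.016,-.012): print(d['p'],d['location'],dz,fit([(c,d['pixels'],1)],M['vee_block'],s['position'][:2],(0,),z=s['position'][2]+dz))
```

```text
[0.54118027 0.25978132 0.12408621] [3.14117240e+00 1.18514929e-03 2.08315364e-02] [-0.12686891 -0.27449931 -7.83975326] 0.03885777745059155
0.79 [322.5, 274.6] -0.02 (array([ 5.368e-01,  2.600e-01, -1.000e-04]), np.float64(0.04))
0.79 [322.5, 274.6] -0.016 (array([0.5388, 0.2599, 0.0104]), np.float64(0.019))
0.79 [322.5, 274.6] -0.012 (array([0.5401, 0.2599, 0.0161]), np.float64(0.075))
```

Call:
{"fn": "arm_command", "kwargs": {"steps": "0 0 -3.6 0;0.9 4.2 0 0;0.9 4.3 0 0;0.9 4.3 0 0;0.9 4.3 0 0;0.9 4.3 0 0;0.9 4.3 0 0;0.9 4.2 0 0;0.9 4.2 0 0;0 0 0 0"}}

```text
time: 31.2
position: [0.6221, -0.0862, 0.1612]
tcp_rot: [3.137, -0.003, 0.015]
force: [0.4, 0.7, -6.3]
width: 0.0388
```

Call:
{"fn": "arm_command", "kwargs": {"steps": "0 0 0 0;0 0 3 0;0 0 3 0;0 0 2 0;0 0 0 0;0 0 0 0;0 0 0 0"}}

```text
time: 31.9
position: [0.622, -0.0791, 0.0825]
tcp_rot: [3.141, -0.004, 0.02]
force: [0.4, 0.2, -7.6]
width: 0.0387
```

Run:
```python
from h import *
c=cam('wrist');im=bot.capture('wrist');s=bot.read_state();print(s['position'],s['tcp_rot'],s['force'])
cv2.imwrite('pics/w13.png',im[:,:,::-1])
a=np.array([[x,y,0] for x,y in((.0355,.028),(.0355,-.028),(-.0355,-.028),(-.0355,.028))])
print(proj(c,a+[.612,-.081,.029]).round())
```

```text
[ 0.62217279 -0.07937884  0.08284911] [ 3.14076951 -0.0041013   0.02010153] [ 1.11139431  0.31257453 -7.0497923 ]
[[284. 185.]
 [369. 187.]
 [362. 279.]
 [286. 278.]]
```

View pics/w13.png

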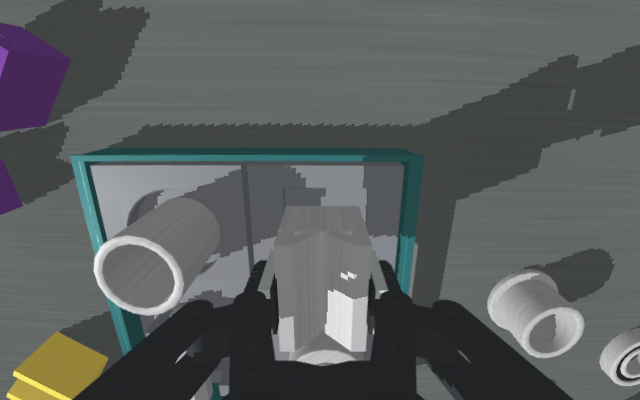

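The recess far edge at (284–368,187) matches the prediction. I shift −8 mm in x, then lower.

Call:
{"fn": "arm_command", "kwargs": {"steps": "-0.8 0.2 0 0;0 0 0 0;0 0 0 0;0 0 2 0;0 0 1 0;0 0 0.6 0;0 0 0.4 0;0 0 0 0;0 0 0 0"}}

```text
time: 32.85
position: [0.6127, -0.0818, 0.041]
tcp_rot: [3.141, -0.001, 0.019]
force: [-0.3, 0.1, -7.5]
width: 0.0388
```

Call:
{"fn": "arm_command", "kwargs": {"steps": "0 0 0.2 0;0 0 0.2 0;0 0 0.1 0;0 0 0 0;0 0 0 0"}}

```text
time: 33.35
position: [0.6132, -0.0819, 0.0382]
tcp_rot: [3.141, -0.001, 0.019]
force: [-4.9, -0.3, 6.1]
width: 0.0391
```

Contact came at z 0.038, the expected seated height, since 0.046 would mean the block sat on the rim. I release and retreat.

Call:
{"fn": "arm_command", "kwargs": {"steps": "0 0 0 0;0 0 0 0;0 0 0 0;0 0 0 0", "gripper": 6}}

```text
time: 33.75
position: [0.6129, -0.0819, 0.036]
tcp_rot: [3.141, -0.001, 0.019]
force: [-0.5, -0.1, -0.1]
width: 0.06
```

Call:
{"fn": "arm_command", "kwargs": {"steps": "0 0 -3 0;0 0 -4 0;0 0 -4 0;0 0 -4 0;-3 0 -4 0;-5 0 -1 0;-5 0 0 0;-3 0 0 0;0 0 0 0;0 0 0 0"}}

```text
time: 34.75
position: [0.4536, -0.0849, 0.236]
tcp_rot: [3.141, -0.002, 0.019]
force: [0.5, -0.3, -0.1]
width: 0.0598
```

Run:
```python
from h import *
s=bot.read_state();print(s['position'],s['force'])
im=[bot.capture(n)[:,:,::-1] for n in('scene','side','wrist')]
top=np.hstack([cv2.resize(i,None,fx=2.5,fy=2.5) for i in(im[0][140:260,220:380],im[1][140:260,250:410])])
cv2.imwrite('pics/c14.png',np.vstack([top,cv2.copyMakeBorder(cv2.resize(im[2],(480,300)),0,0,0,320,cv2.BORDER_CONSTANT)]))
for t in('bearing','bush'): print(t,[np.round(bot.cut_out(t,n)[0]['location']) for n in('scene','side')])
```

```text
[ 0.45359774 -0.08493431  0.23595606] [ 0.48973501 -0.32328716 -0.10445153]
bearing [array([164., 171.]), array([340., 332.])]
bush [array([206., 192.]), array([347., 278.])]
```

View pics/c14.png

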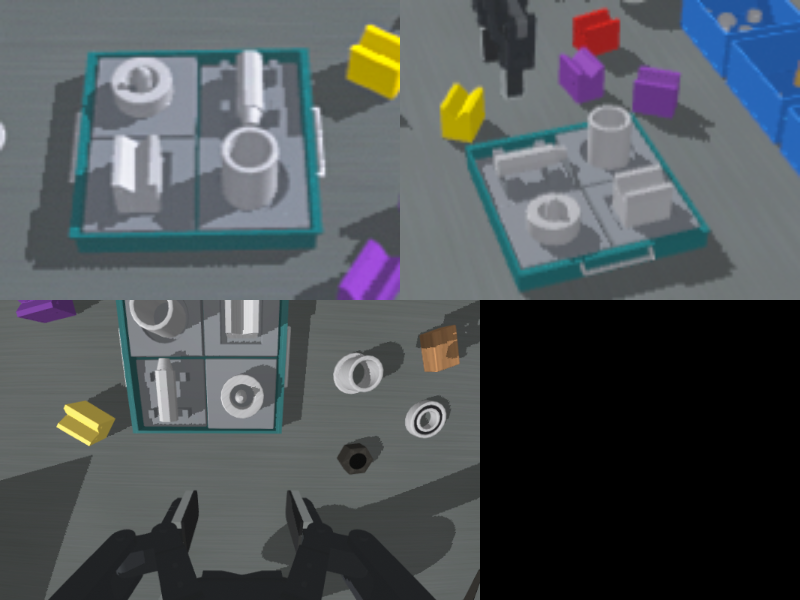

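All four tools sit in their holders, the bush and bearing have not moved, and the arm is clear. I hand the job in.

```bash
python3 -c "
from rig import bot;print(bot.job_done())"
```

```text
the job is handed in; nothing more can be done
None
```

All four tools are put away in the teal tray: cup in the round recess, ring over the spindle, drift in its cradle, and the grey vee block groove-up in the rectangular recess. I handed the job in at about 35 s.

- **Seating:** each tool made contact within about 3 mm of its expected seated height, and the final scene, side and wrist pictures show all four seated.
- **Parts left alone:** the network located the bearing and flanged bush where they were at the start, to within 4 pixels. I did not touch the coloured look-alike blocks.
- **What went wrong:** my first grip on the ring was about 1 cm off centre, because I used a position read while the arm was still swinging. I reopened the jaws and gripped it again before lifting.
- **Disagreements:** the scene and wrist cameras differed by 2–5 mm on positions, so I placed by the wrist camera. The cup's set-down pressed with about 20 N vertically and 10 N sideways, within the limits.

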